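Turn the dust extraction over to the stone in work

ROBOT

A 7-joint arm with a two-finger parallel gripper is mounted at the origin on the work surface. World frame = base frame: x ahead of the robot, y to its left, z up, the work surface at z = 0. Lengths are in m, angles in degrees, forces in N, time in s.
With the tool pointing down it reaches from about 0.425 to 0.875 m from the base axis. Payload 9.9 kg.
Tool frame: the origin (TCP) lies at the very end of the fingers, on their centre line; the grasp point (between the pads) lies 19 mm behind it (bot.grip_point_offset is the distance from the TCP to the grasp point, in m); z points along the fingers, y is the direction in which the jaws open and shut (so a half turn about z gives the same grasp; the last joint's range is limited). The gripper opens to 85 mm and grips with 20 to 120 N. Pads are 22 mm wide; open, the fingers measure 114 mm over their backs; the gripper's body (76 mm by 85 mm) begins 54 mm behind the grasp point. The pads swing forward as they close: fully open they stand 13 mm farther back than shut.
Start: joints at [-69.546, 32.985, 1.427, 82.34, -0.859, 64.687, -3.237], TCP at [0.288, 0.61, 0.231] pointing down, gripper open.
Joint ranges: [-157.87, 157.87], [-19.46, 123.44], [-87.15, 90], [11.01, 140.99], [-62.26, 242.26], [9.8, 113.94], [-161.44, 161.44]. Speed limits (degrees/s): [127.2, 127.2, 172.46, 172.46, 180, 180, 180].

INTERFACE

Orientations are given as [roll, pitch, yaw] about the fixed x, y, z axes, in that order (R = Rz(yaw) Ry(pitch) Rx(roll)).
In Python, from plant import bot gives the robot as it stands.
- The arm moves only by the tool arm_command, never from a script. Its argument "targets" is a list of rows, each a list of 5 numbers: the finger opening in mm, from 0 to 85.4, then the shift along the tool's x, y, z in units of 50 mm (1.0 is 50 mm), then the turn about the tool's z in degrees. In form: [[fingers, x, y, z, yaw], ...]. A call has 1 to 12 rows; each row is the pose to reach, as a shift and turn from the pose commanded when the call began, along the tool's axes at that moment; what a row does not reach only later rows make up. A row lasts 1/10 s, in which the tool goes at most 50 mm and 8.59 degrees, less where a joint would pass 70% of its speed; a pose out of reach is approached as far as the arm can. A call with a gripper value outside its range is refused whole. The fingers move at their own pace and stop on an object; "force" is the grip in N (left out, the last holds). Time passes only in rows, so rows that repeat a pose let the fingers close. It gives the time, the measured TCP pose, the force and the opening at its end, in the units of the state.
- bot.observe(): the state, without advancing time (a new reading comes with each control period).
- bot.read_camera(name): name is "scene" or "top"; returns a dict with "pixels" (420x560x3 uint8, blue, green, red), "range_z" (420x560 float32, m along the optical axis (not along the pixel's ray), 0 where there is no reading), "mtx" (3x3 intrinsics, pixels), "R" (3x3) and "t" (3): a world point X has camera coordinates R X + t. Camera axes: x right, y down, z forward; pixel columns grow to the right and rows downward; lengths in m; the calibration is good to about 2 mm. A picture is of the moment at which its call begins.
- bot.job_done(): hands the job in, once; it reports no verdict.
Trained networks look in a picture, given as the dict that the camera call returned (one of the last four; its "shot" number tells which), for a name from the list of things; names that differ only in an ending like _2 or _b are one class to them, and where a whole thing is asked for, a point or a joint stands for the part that bears it (a point fixed in the world has none). Each returns a list of dicts, best first, with "conf" (0 to 1); they miss things now and then, are a little off and sometimes report something else, mostly with a low value. They report only what shows in the picture. A call takes as long as a camera call. They do not tell look-alikes from the thing itself.
- bot.find_in(picture, query): "location" ([column, row] as shares, 0 to 1, of the picture: columns of its width, rows of its height, amid what is visible of it).
The state is a dict: "time_s": time; "joint_pos": joint angles; "qvel": joint speeds; "effort": joint torques, N m; "eef_pos": TCP position; "ee_rot": TCP orientation; "contact_force": force on the tool from outside, world axes, zero at the start; "ft_torque": the same for the moment, N m; "grip_width": finger opening in m.
Only numpy, scipy, OpenCV 4.12 (cv2) and the standard library are available. Lean on these libraries where they do the work, as an engineer would, in place of code of your own. Each camera call takes 0.05 s, during which the arm holds its last target. There are 200 camera calls.

TASK

Both slide gates of the bench dust extraction have been left part open. First hook a fingertip behind the lip of the gate on the side where the ridge-shaped sandstone coping stands, and draw that gate out until it is fully open; then push the other gate fully shut with a fingertip. Grip nothing, leave everything else on the bench where it is, and finish clear of everything.

Things in the scene. Friction and masses are not known exactly. Their poses are not given: they have to be found in the camera images.
- manifold: Dust-extraction manifold fixed to the bench: grey plenum box 120 x 120 mm, 151 mm high; to each side an 84 mm duct along y (axis 80 mm up) with a slide gate 130 mm from the middle and a bell-mouth hood ending at 255 mm. Origin: bench level under the plenum's middle; x away from the robot, y to its left. Under each blade a guide channel 34 mm high reaches to x = -182 mm.
- left_gate (a joint): The left slide gate: how far (m) its steel blade is drawn out of the frame, towards the robot, along the manifold's -x. 0 = fully shut, 0.085 = fully open, with a firm stop at each. Level, no spring, stays where left; about 4 N moves it, plus 25 N per m/s. The blade is a 3 mm upright sheet along x, 30 to 130 mm above the bench. Frame: 120 x 30 x 120 mm, its top 140 mm above the bench.
- right_gate (a joint): The right slide gate: how far (m) its steel blade is drawn out of the frame, towards the robot, along the manifold's -x. 0 = fully shut, 0.085 = fully open, with a firm stop at each. Level, no spring, stays where left; about 4 N moves it, plus 25 N per m/s. The blade is a 3 mm upright sheet along x, 30 to 130 mm above the bench. Frame: 120 x 30 x 120 mm, its top 140 mm above the bench.
- left_lip (a point): Middle of the top edge of the lip on the outer end of the left blade, moving with it. The lip is an upright flange square to the slide, 6 mm thick along x, 40 to 150 mm above the bench, turned 45 mm from the blade to -y (this point: 22 mm from the sheet). Clear behind it (+x, up to the frame): 26 mm plus the joint value; free above, in front and at that end.
- right_lip (a point): Middle of the top edge of the lip on the outer end of the right blade, moving with it. The lip is an upright flange square to the slide, 6 mm thick along x, 40 to 150 mm above the bench, turned 45 mm from the blade to +y (this point: 22 mm from the sheet). Clear behind it (+x, up to the frame): 26 mm plus the joint value; free above, in front and at that end.
- coping: The stone in work: ridge-shaped (gabled) red sandstone coping block with zigzag carving, 180 x 140 mm, 110 mm high, about 4.5 kg, loose, before the mouth of one hood, left or right, about 355 mm from the manifold's middle. Origin: centre of its underside. Its gate is the one on the same side (sign of y in the manifold's frame).
- crate: Bystander: grey plastic crate of stone offcuts, 190 x 150 x 85 mm, at the other hood. Origin: centre of its underside.
- hammer: Bystander: hammer lying on the bench in front, to the right, under 50 mm high. Origin: centre of its underside.
- point: Bystander: point chisel, 210 mm long, lying on the bench to the right of the right gate. Origin: underside, near its middle.
- claw: Bystander: claw chisel, 190 mm long, lying on the bench to the left of the left gate. Origin: underside, near its middle.
- brush: Bystander: dusting brush lying across in front of the plenum, between the two gates, under 50 mm high. Origin: centre of its underside.
- bottle: Bystander: clear water bottle, 66 mm diameter, 210 mm tall, standing in front of the left hood. Origin: centre of its underside.
- tin: Bystander: steel tin with pencils, 68 mm diameter, 140 mm tall, standing in front of the left gate's guide channel. Origin: centre of its underside.
There are look-alikes about, which are no part of the job. Leave any purple or turquoise look-alike of the coping alone.

How it is judged (in metres and radians):
On the way, in this order (a step that is already met when the one before it is completed fails the run):
1. the gate on the coping's side is drawn out fully open (within 6 mm of its outer stop) (((y of coping in the frame of manifold above 0 m and value of joint left_gate above 0.079 m) or (y of coping in the frame of manifold below 0 m and value of joint right_gate above 0.079 m))), for 0.2 s.
2. then the other gate is pushed fully shut (within 5 mm of its inner stop) (((y of coping in the frame of manifold above 0 m and value of joint right_gate below 0.005 m) or (y of coping in the frame of manifold below 0 m and value of joint left_gate below 0.005 m))), for 0.2 s.
At the end, for the whole second after the job is handed in: The gate on the coping's side stands open to within 6 mm of its outer stop (joint above 0.079 m), the other is shut to within 5 mm (joint below 0.005 m), and both are at rest (((y of coping in the frame of manifold above 0 m and value of joint left_gate above 0.079 m) or (y of coping in the frame of manifold below 0 m and value of joint right_gate above 0.079 m)) and ((y of coping in the frame of manifold above 0 m and value of joint right_gate below 0.005 m) or (y of coping in the frame of manifold below 0 m and value of joint left_gate below 0.005 m)) and velocity of joint left_gate between -0.01 and 0.01 m/s and velocity of joint right_gate between -0.01 and 0.01 m/s); the robot touches nothing.
It fails at once if a gate's blade or lip is pinched: the fingers press on both of its faces at once with more than 1 N each ((contact force between the fingers and left_gate_c0 above 1 N and contact force between the fingers and left_gate_c1 above 1 N) or (contact force between the fingers and left_gate_c2 above 1 N and contact force between the fingers and left_gate_c3 above 1 N) or (contact force between the fingers and right_gate_c0 above 1 N and contact force between the fingers and right_gate_c1 above 1 N) or (contact force between the fingers and right_gate_c2 above 1 N and contact force between the fingers and right_gate_c3 above 1 N)).
It fails at once if the coping, the crate, a tool, the bottle or the tin is moved by more than 20 mm (distance of any of coping, crate, hammer, point, claw, brush, bottle, tin from where it was at the start of the episode above 0.02 m).
It also fails if it takes over 40 s, if anything falls off the work surface, if the arm or the gripper's body presses on something with over 40 N, if the wrist force passes 120 N, or if a joint passes its speed limit or range.

## Working session

There is one attempt and no reset: what is moved stays moved. The work goes in short steps, Python scripts to look and compute and a tool call to move; the robot and the scene stay as the last step left them, time stands still between calls to the robot, and variables do not carry over. Pictures are saved under pics/ and viewed, about 8 in all and at most 12, crops included, and the job is handed in when it is done.

Besides the shell and the picture viewer there is one more tool, called after "Call:" as name([rows], argument=value, ...), one row to a line, values as JSON. arm_command: Moves the arm, as the interface text tells. Its arguments: {"type":"object","properties":{"targets":{"type":"array"},"force":{"type":"number"}},"required":["targets"]}

```bash
mkdir -p pics
cat > h.py <<'E'
import numpy as np, cv2
from plant import bot
def world(p,u,v,w=2):
    z=p["range_z"][int(v)-w:int(v)+w+1,int(u)-w:int(u)+w+1]; z=np.median(z[z>0]) if (z>0).any() else np.nan
    c=np.linalg.inv(p["mtx"])@[u,v,1]*z
    return p["R"].T@(c-p["t"])
def cloud(p):
    z=p["range_z"]; v,u=np.indices(z.shape)
    c=np.stack([u,v,np.ones_like(u)],-1)@np.linalg.inv(p["mtx"]).T*z[...,None]
    X=(c-p["t"])@p["R"]; X[z<=0]=np.nan
    return X
def proj(p,X):
    c=p["mtx"]@(p["R"]@np.array(X)+p["t"]); return c[:2]/c[2]
E
python3 - <<'E'
from h import *
s=bot.observe(); print(s["eef_pos"],s["ee_rot"],s["time_s"])
for n in("scene","top"):
    p=bot.read_camera(n); cv2.imwrite(f"pics/{n}.png",p["pixels"]); print(n,p["mtx"][0,0], -p["R"].T@p["t"])
    np.savez(f"{n}.npz",**{k:p[k] for k in("pixels","range_z","mtx","R","t")})
    for q in["manifold","left_gate","right_gate","left_lip","right_lip","coping","crate","tin","bottle","brush","hammer"]:
        for r in bot.find_in(p,q)[:3]:
            u,v=r["location"][0]*560,r["location"][1]*420
            print(q,round(r["conf"],2),int(u),int(v),world(p,u,v).round(3))
E
```

```text
[0.2877801  0.61008651 0.23044574] [-1.79906203e+02  3.13193900e-03  1.54748062e+02] 0.0
scene 531.9554505816087 [1.33112358 1.03401307 1.41464956]
manifold 0.73 275 264 [0.694 0.105 0.142]
left_gate 0.8 320 260 [0.553 0.16  0.117]
right_gate 0.77 270 222 [ 0.569 -0.104  0.095]
left_lip 0.83 320 256 [0.522 0.126 0.089]
right_lip 0.6 259 195 [ 0.469 -0.325  0.016]
right_lip 0.55 273 220 [ 0.556 -0.1    0.101]
coping 0.7 199 175 [ 0.637 -0.5    0.082]
coping 0.64 250 151 [ 0.368 -0.54   0.058]
coping 0.56 202 214 [ 0.737 -0.3    0.077]
crate 0.78 343 333 [0.645 0.393 0.062]
tin 0.72 339 242 [0.424 0.106 0.081]
tin 0.18 274 260 [0.689 0.094 0.15 ]
bottle 0.88 387 280 [0.433 0.348 0.118]
bottle 0.52 340 242 [0.42  0.112 0.082]
brush 0.62 310 248 [0.482 0.025 0.017]
hammer 0.6 263 193 [ 0.446 -0.328  0.013]
hammer 0.53 385 281 [0.437 0.344 0.111]
top 545.9004301533541 [ 0.19592915 -0.07226752  1.59963727]
manifold 0.92 238 171 [0.629 0.032 0.152]
left_gate 0.81 203 214 [0.513 0.131 0.145]
right_gate 0.59 287 201 [ 0.546 -0.098  0.132]
left_lip 0.63 203 211 [0.545 0.145 0.035]
right_lip 0.58 284 204 [ 0.543 -0.093  0.101]
right_lip 0.2 136 256 [0.402 0.308 0.155]
coping 0.91 461 281 [ 0.311 -0.566  0.11 ]
coping 0.75 439 187 [ 0.58  -0.534  0.095]
coping 0.56 361 158 [ 0.672 -0.319  0.097]
crate 0.89 121 186 [0.625 0.383 0.059]
crate 0.64 358 159 [ 0.669 -0.308  0.097]
tin 0.86 220 257 [0.412 0.1   0.009]
bottle 0.81 138 256 [0.402 0.303 0.149]
brush 0.91 239 231 [0.485 0.043 0.02 ]
brush 0.28 370 240 [ 0.445 -0.339  0.024]
hammer 0.61 369 240 [ 0.444 -0.338  0.022]
```

Run:
```python
import cv2
for n in("top",):
    i=cv2.imread(f"pics/{n}.png"); cv2.imwrite("pics/top1.png",cv2.resize(i[90:330,60:530],(800,409),interpolation=cv2.INTER_CUBIC))
```

```text
(no output)
```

View pics/top1.png

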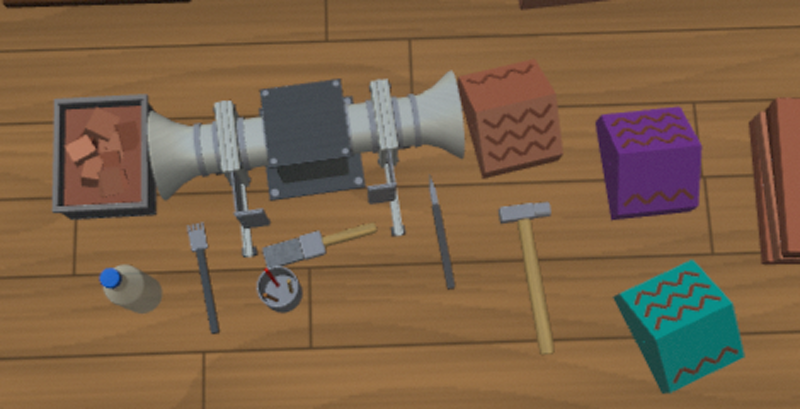

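View pics/scene.png

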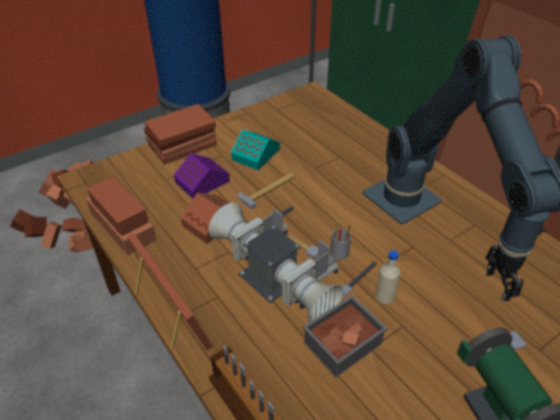

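The top view crop shows the red ridge stone at (513,118), beside the right hood. Purple (650,165) and turquoise (680,325) look-alikes and plain red slabs (790,180) stand further right. The crate is on the left, so the right gate has to open and the left gate has to shut. Next I'll measure the manifold and lips.

Run:
```python
from h import *
P=dict(np.load("top.npz")); X=cloud(P)
m=(abs(X[...,2]-.151)<.006)&(X[...,0]>.4)&(X[...,0]<.9)&(abs(X[...,1])<.26)
n,l,st,c=cv2.connectedComponentsWithStats(m.astype(np.uint8))
for i in range(1,n):
    if st[i,4]>8:
        q=X[l==i]; r=cv2.minAreaRect((q[:,:2]*1000).astype(np.float32)); print(st[i,4],c[i].round(),q.mean(0).round(3),r)
m=(abs(X[...,2]-.140)<.005)&(X[...,0]>.4)&(X[...,0]<.9)&(abs(X[...,1])<.26)
n,l,st,c=cv2.connectedComponentsWithStats(m.astype(np.uint8))
for i in range(1,n):
    if st[i,4]>25:
        q=X[l==i]; r=cv2.minAreaRect((q[:,:2]*1000).astype(np.float32)); print("140",st[i,4],c[i].round(),q.mean(0).round(3),r)
i=P["pixels"]; a=cv2.resize(i[185:255,185:310],(750,420),interpolation=cv2.INTER_CUBIC)
cv2.imwrite("pics/lips.png",a)
cv2.imwrite("pics/cop.png",cv2.resize(i[110:220,320:480],(640,440)))
```

```text
2053 [239. 162.] [0.657 0.031 0.152] ((657.7310180664062, 30.665695190429688), (135.78451538085938, 134.2457733154297), 6.199367523193359)
128 [327. 150.] [ 0.684 -0.214  0.151] ((685.8538818359375, -209.538330078125), (78.37151336669922, 26.59326171875), 7.198222637176514)
46 [284. 199.] [ 0.548 -0.091  0.15 ] ((548.0738525390625, -90.17120361328125), (6.6027679443359375, 44.54393768310547), 6.982067108154297)
39 [207. 214.] [0.513 0.121 0.15 ] ((512.9117431640625, 123.09854125976562), (7.154086112976074, 43.99659729003906), 4.442099571228027)
140 148 [323. 152.] [ 0.682 -0.203  0.14 ] ((686.6268310546875, -200.96640014648438), (90.40286254882812, 40.57447052001953), 5.020564079284668)
140 388 [285. 157.] [ 0.672 -0.098  0.14 ] ((672.3775634765625, -98.3853988647461), (121.92436218261719, 34.38790512084961), 6.140207767486572)
140 390 [193. 170.] [0.643 0.16  0.14 ] ((643.951904296875, 160.00045776367188), (122.56739807128906, 34.123435974121094), 6.590077877044678)
140 29 [159. 178.] [0.621 0.255 0.139] ((618.9395141601562, 254.9594268798828), (13.173003196716309, 31.28295135498047), 77.26515197753906)
```

View pics/lips.png

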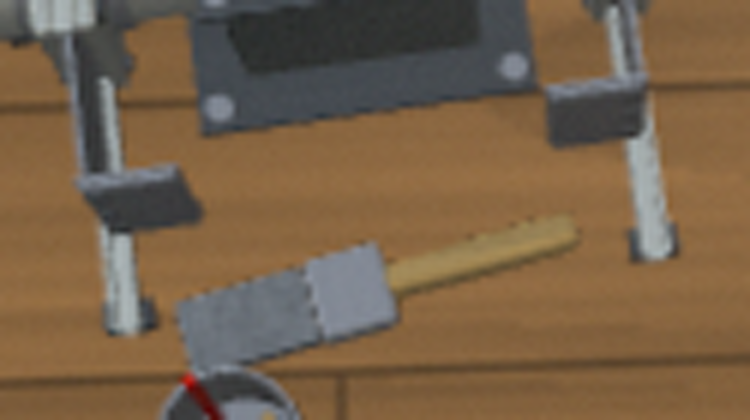

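View pics/cop.png

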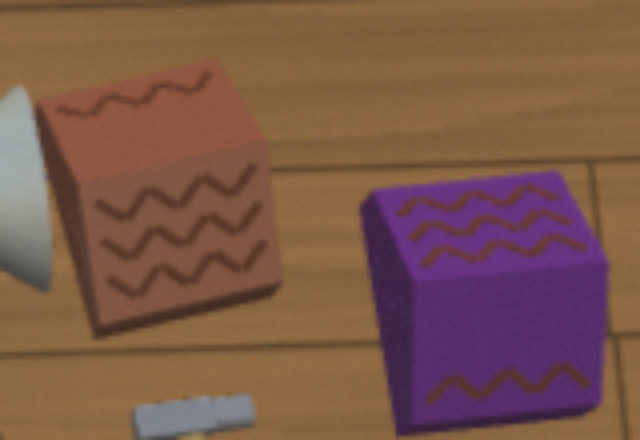

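The manifold is at about (0.658, 0.031) with yaw 6.3°. The right gate is at about 0.034 and the left at about 0.045. The close crops confirm the red coping at the right hood, and both lips stand free. The left one has the tin and brush in front of it. First I'll rise, close the fingers and travel.

Call:
arm_command([
  [0,0,0,-1,0],
  [0,-1,-0.9,-1,-8],
  [0,-2,-1.8,-1,-16],
  [0,-3,-2.7,-1,-24],
  [0,-4,-3.6,-1,-31.6],
  [0,-5,-4.5,-1,-31.6],
  [0,-6,-5.4,-1,-31.6],
  [0,-7,-6.3,-1,-31.6],
  [0,-8,-7.2,-1,-31.6],
  [0,-9,-8.1,-1,-31.6],
  [0,-10,-9,-1,-31.6],
  [0,-11.2,-10,-1,-31.6],
])

```text
time_s: 2.4
eef_pos: [0.5018, 0.1015, 0.2817]
ee_rot: [180.0, 0.0, -173.7]
contact_force: [0.5, -0.2, -0.2]
grip_width: -0.0003
```

Call:
arm_command([
  [0,0,0,0,0],
  [0,0,0,0,0],
])

```text
time_s: 2.6
eef_pos: [0.5016, 0.1023, 0.2814]
ee_rot: [-180.0, 0.0, -173.8]
contact_force: [-0.4, 0.9, 0.5]
grip_width: 0.0002
```

Run:
```python
from h import *
s=bot.observe(); print(s["eef_pos"],s["ee_rot"],s["time_s"],s["grip_width"],s["contact_force"],s["joint_pos"])
P=dict(np.load("top.npz")); X=cloud(P).reshape(-1,3)
q=X[(abs(X[:,0]-.42)<.07)&(abs(X[:,1]-.1)<.06)&(X[:,2]>.1)]
print(len(q),q.min(0),q.max(0),np.median(q,0))
```

```text
[0.50163022 0.10227855 0.28137822] [-1.79999796e+02  1.12073226e-02 -1.73847771e+02] 2.6 0.00020223902042810466 [-0.39864137  0.87625145  0.51689458] [-18.61799837  16.45870237   2.45600467 102.23680604  -0.79054
  61.31009184  80.26911329]
35 [0.37843008 0.06010189 0.10098295] [0.42267694 0.10081046 0.14804604] [0.40269961 0.0951592  0.13307044]
```

Call:
arm_command([
  [0,-0.3,-0.9,0,0],
  [0,-0.6,-1.8,0,0],
  [0,-0.9,-2.7,0,0],
  [0,-1.16,-3.8,0,0],
  [0,-1.16,-3.8,0,0],
  [0,-1.16,-3.8,0.6,0],
  [0,-1.16,-3.8,1.2,0],
  [0,-1.16,-3.8,1.8,0],
  [0,-1.16,-3.8,2.0,0],
  [0,-1.16,-3.8,2.0,0],
])

```text
time_s: 3.6
eef_pos: [0.5793, -0.0772, 0.1803]
ee_rot: [179.9, -0.1, -173.5]
contact_force: [0.1, -0.4, 0.2]
grip_width: 0.0002
```

Run:
```python
from h import *
s=bot.observe(); print(s["eef_pos"],s["ee_rot"],s["time_s"])
p=bot.read_camera("scene"); a=p["pixels"]
for n,X in(("tcp",s["eef_pos"]),("lip",(.548,-.0903,.15))): u=proj(p,X); print(n,u)
u=u.astype(int); cv2.imwrite("pics/s2.png",cv2.resize(a[u[1]-50:u[1]+50,u[0]-65:u[0]+65],(780,600),interpolation=cv2.INTER_CUBIC)); print(u)
```

```text
[ 0.57929918 -0.07724278  0.18030161] [ 1.79941516e+02 -1.45930400e-01 -1.73546889e+02] 3.6
tcp [271.7019006  209.95795117]
lip [277.03052653 210.73625305]
[277 210]
```

View pics/s2.png

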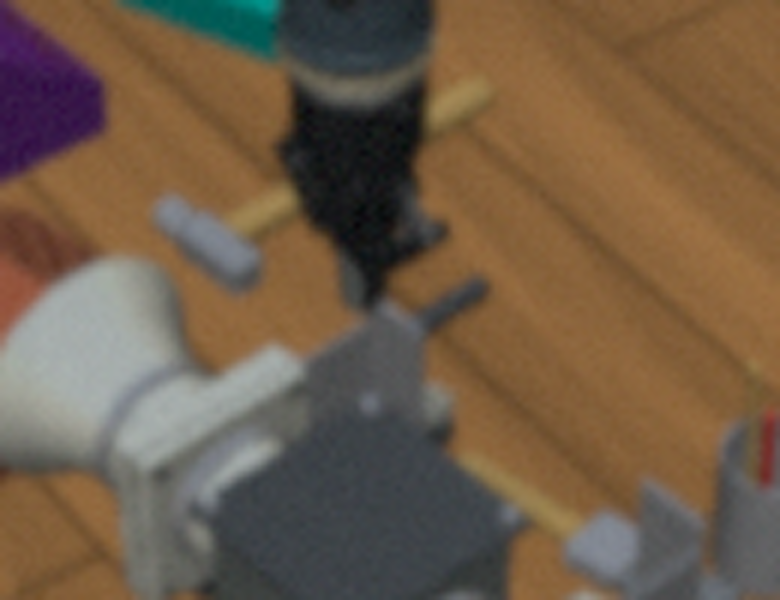

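The fingertip (365,300) is above the gap behind the right lip (385,305), as computed. I'll lower it and draw the gate out.

Call:
arm_command([
  [0,0,0,0.5,0],
  [0,0,0,1.0,0],
  [0,0,0,1.5,0],
  [0,0,0,1.5,0],
  [0,0.2,0,1.5,0],
  [0,0.4,0,1.5,0],
  [0,0.6,0,1.5,0],
  [0,0.8,0,1.5,0],
  [0,1.0,0,1.5,0],
  [0,1.2,0,1.5,0],
  [0,1.3,0,1.5,0],
  [0,1.3,0,1.5,0],
])

```text
time_s: 4.85
eef_pos: [0.5155, -0.0863, 0.108]
ee_rot: [-180.0, 0.2, -173.7]
contact_force: [-0.1, 0.2, 8.6]
grip_width: 0.0005
```

Call:
arm_command([
  [0,0.04,0,0,0],
  [0,0.07,0,0,0],
  [0,0.07,0,0,0],
])

```text
time_s: 5.15
eef_pos: [0.5131, -0.0866, 0.108]
ee_rot: [-180.0, 0.2, -173.7]
contact_force: [3.5, 1.3, 8.0]
grip_width: -0.0002
```

```bash
cat > lips.py <<'E'
from h import *
s=bot.observe(); print(s["eef_pos"],s["contact_force"],s["time_s"])
d=s["eef_pos"][:2]-[.6578,.0307]; c,t=np.cos(np.radians(6.3)),np.sin(np.radians(6.3)); print("tcp man",c*d[0]+t*d[1],-t*d[0]+c*d[1])
p=bot.read_camera("top"); X=cloud(p); np.savez("top2.npz",pixels=p["pixels"])
M=np.stack([c*(X[...,0]-.6578)+t*(X[...,1]-.0307),-t*(X[...,0]-.6578)+c*(X[...,1]-.0307),X[...,2]],-1)
for n,y in(("R",-.108),("L",.108)):
    m=(abs(M[...,2]-.15)<.006)&(abs(M[...,1]-y)<.02)&(M[...,0]<-.065)&(M[...,0]>-.2); q=M[m]
    print(n,len(q),q.mean(0).round(4) if len(q) else "", "q~",(-q[:,0].mean()-.089).round(4) if len(q) else "")
E
python3 lips.py
```

```text
[ 0.51314006 -0.08659973  0.10799203] [3.47081509 1.30885206 7.9518772 ] 5.15
tcp man -0.1566581374339204 -0.10071719353263478
R 0  q~ 
L 41 [-0.1344  0.1075  0.1494] q~ 0.0454
```

Call:
arm_command([
  [0,0.0,0,-0.15,0],
  [0,0.05,0,-0.15,0],
  [0,0.1,0,-0.15,0],
  [0,0.1,0,-0.15,0],
])

```text
time_s: 5.6
eef_pos: [0.5106, -0.0868, 0.1153]
ee_rot: [-179.9, 0.5, -173.6]
contact_force: [11.8, 1.9, 2.3]
grip_width: 0.0002
```

Run:
```python
from h import *
import time
s=bot.observe(); print(s["eef_pos"],s["contact_force"])
p=bot.read_camera("scene"); u=proj(p,(.51,-.09,.12)).astype(int); print(u)
cv2.imwrite("pics/s3.png",cv2.resize(p["pixels"][u[1]-50:u[1]+50,u[0]-65:u[0]+65],(780,600),interpolation=cv2.INTER_CUBIC))
X=cloud(p);c,t=np.cos(np.radians(6.3)),np.sin(np.radians(6.3))
M=np.stack([c*(X[...,0]-.6578)+t*(X[...,1]-.0307),-t*(X[...,0]-.6578)+c*(X[...,1]-.0307),X[...,2]],-1)
for y0,y1 in((-.11,-.08),(-.13,-.11)):
    m=(M[...,2]>.06)&(M[...,2]<.16)&(M[...,1]>y0)&(M[...,1]<y1)&(M[...,0]<-.065)&(M[...,0]>-.2); q=M[m]
    h=np.histogram(q[:,0],np.arange(-.2,-.06,.01)); print(h[0])
```

```text
[ 0.51059911 -0.08676141  0.11533938] [11.82181464  1.91547427  2.31151082]
[285 212]
[ 0  0 19 45 19 37  0  0  0  0  0  0  0  0]
[ 0  0  3 24 33 31 29 29 28 30 25 27 26  8]
```

View pics/s3.png

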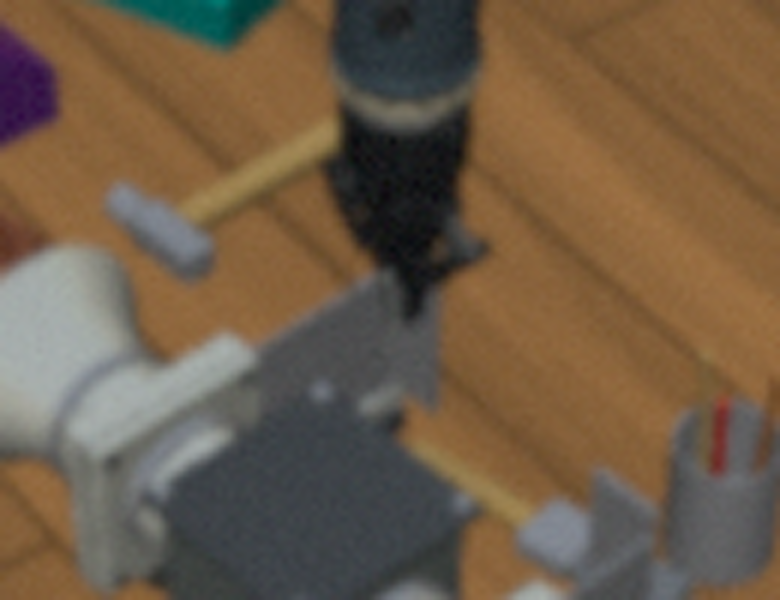

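The fingertip (412,310) sits behind the drawn-out lip. The 12 N static force, well above the 4 N of friction, suggests the stop. I'll press a bit more, back off, rise and verify.

Call:
arm_command([
  [0,0.06,0,0,0],
  [0,0.06,0,0,0],
  [0,0.06,0,0,0],
])

```text
time_s: 5.95
eef_pos: [0.5106, -0.0868, 0.1155]
ee_rot: [-179.9, 0.7, -173.6]
contact_force: [21.8, 2.5, -6.8]
grip_width: -0.0002
```

Call:
arm_command([
  [0,-0.2,0,0,0],
  [0,-0.4,0,0,0],
  [0,-0.4,0,0,0],
  [0,-0.4,0,-0.8,0],
  [0,-0.4,0,-1.6,0],
  [0,-0.4,0,-2.4,0],
  [0,-0.4,0,-3.0,0],
  [0,0,0.8,-3.0,0],
  [0,0,1.6,-3.0,0],
  [0,0,2.4,-3.0,0],
  [0,0,2.4,-3.0,0],
])

```text
time_s: 7.05
eef_pos: [0.489, 0.0374, 0.2636]
ee_rot: [179.9, -0.1, -173.2]
contact_force: [0.5, -0.8, 0.4]
grip_width: -0.0002
```

```bash
python3 lips.py
```

```text
[0.48896897 0.03735087 0.26358355] [ 0.51078707 -0.81159892  0.35389037] 7.05
tcp man -0.1670816247009974 0.02513726548846671
R 42 [-0.1743 -0.1092  0.1495] q~ 0.0853
L 0  q~
```

The right gate measures 0.085, so it is open. Now the left gate.

Call:
arm_command([
  [0,-0.1,0.8,0,0],
  [0,-0.1,1.6,0,0],
  [0,-0.1,1.6,0,0],
  [0,-0.1,1.6,0.8,0],
  [0,-0.1,1.6,1.6,0],
  [0,-0.1,1.6,2.0,0],
  [0,-0.1,1.6,2.0,0],
])

```text
time_s: 7.8
eef_pos: [0.4848, 0.1098, 0.1612]
ee_rot: [-179.9, -0.4, -173.7]
contact_force: [-0.5, -0.6, 0.1]
grip_width: 0.0002
```

```bash
python3 lips.py
python3 - <<'E'
from h import *
p=bot.read_camera("scene"); u=proj(p,(.51,.11,.14)).astype(int)
cv2.imwrite("pics/s4.png",cv2.resize(p["pixels"][u[1]-50:u[1]+50,u[0]-65:u[0]+65],(780,600),interpolation=cv2.INTER_CUBIC))
E
```

```text
[0.48477767 0.10983518 0.16118825] [-0.4782952  -0.56055317  0.09425482] 7.8
tcp man -0.1632935957907589 0.09764376383728895
R 39 [-0.1741 -0.1074  0.1504] q~ 0.0851
L 0  q~
```

View pics/s4.png

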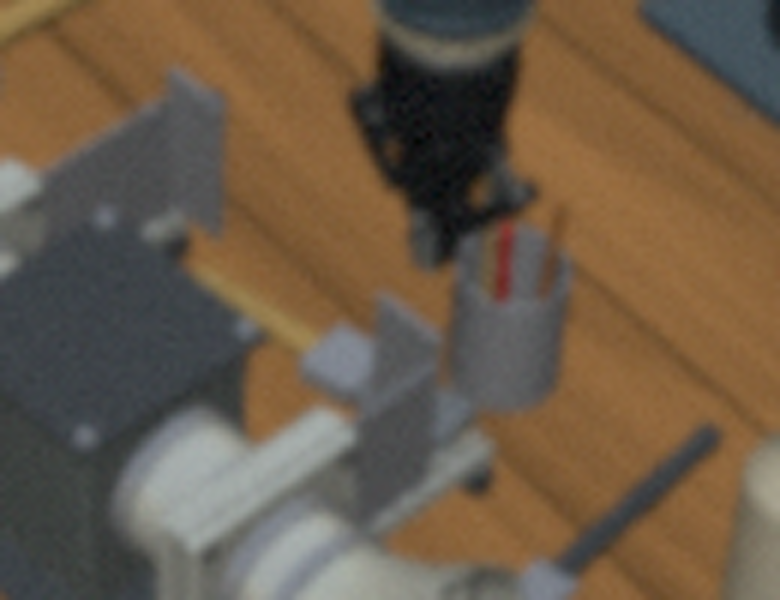

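The fingertip (430,265) is in front of the left lip (405,320) and clear of the tin (515,310). I'll go down and push.

Call:
arm_command([
  [0,-0.14,0.12,0,0],
  [0,-0.14,0.12,0.4,0],
  [0,-0.14,0.12,0.8,0],
  [0,-0.14,0.12,0.8,0],
  [0,-0.34,0.12,0.8,0],
  [0,-0.54,0.12,0.8,0],
  [0,-0.74,0.12,0.8,0],
  [0,-0.94,0.12,0.8,0],
  [0,-1.1,0.12,0.8,0],
  [0,-1.15,0.12,0.8,0],
  [0,-1.2,0.12,0.8,0],
  [0,-1.2,0.12,0.8,0],
])

```text
time_s: 9.1
eef_pos: [0.5446, 0.1245, 0.1246]
ee_rot: [-180.0, -0.1, -173.7]
contact_force: [-8.7, -1.2, 4.3]
grip_width: 0.0001
```

Call:
arm_command([
  [0,-0.06,0,0,0],
  [0,-0.06,0,0,0],
  [0,-0.06,0,0,0],
])

```text
time_s: 9.4
eef_pos: [0.5446, 0.1245, 0.1245]
ee_rot: [-180.0, -0.4, -173.6]
contact_force: [-20.3, -1.8, 13.4]
grip_width: 0.0003
```

Call:
arm_command([
  [0,0.2,0,0,0],
  [0,0.4,0,0,0],
  [0,0.4,0,0,0],
  [0,0.4,0,-0.8,0],
  [0,0.4,0,-1.6,0],
  [0,0.4,0,-2.4,0],
  [0,0.4,0,-3.2,0],
  [0,0.4,-0.8,-3.4,0],
  [0,0.4,-1.6,-3.4,0],
  [0,0.4,-2.0,-3.4,0],
  [0,0.4,-2.0,-3.4,0],
  [0,0.4,-2.0,-3.4,0],
])

```text
time_s: 10.6
eef_pos: [0.5404, 0.0234, 0.2942]
ee_rot: [180.0, 0.1, -173.7]
contact_force: [0.1, 0.8, -0.6]
grip_width: 0.0001
```

```bash
python3 lips.py; python3 -c "
import numpy as np,cv2
a=np.load('top.npz')['pixels'];b=np.load('top2.npz')['pixels']
cv2.imwrite('pics/end.png',np.vstack([cv2.resize(x[120:300,60:500],(720,295)) for x in(a,b)]))"
```

```text
[0.54037456 0.02335571 0.29415619] [ 0.13645397  0.81731492 -0.55580115] 10.6
tcp man -0.1175222230717493 0.005585661639514964
R 40 [-0.1741 -0.108   0.1495] q~ 0.0851
L 9 [-0.0885  0.1247  0.1485] q~ -0.0005
```

View pics/end.png

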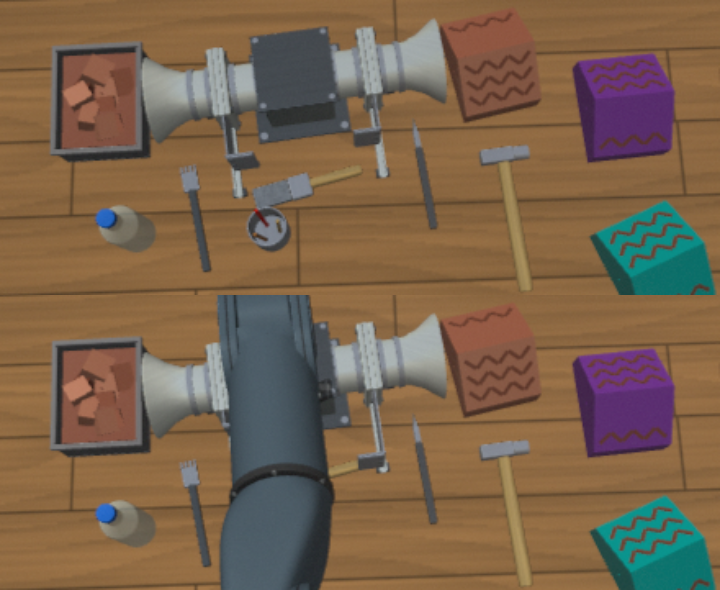

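The right lip (370,460) is drawn out, and everything visible is unmoved. The arm hides the tin and brush. The left gate reads shut, and the arm is clear at z 0.29. I'll hand in.

```bash
python3 -c "
from plant import bot
print(bot.job_done())"
```

```text
the job is handed in; nothing more can be done
None
```

The job is handed in at about 10.6 s of the 40 s allowed. The red coping stands at the right hood, so I drew the right gate out with closed fingers hooked behind its lip, then pushed the left gate shut.

**Gates:**

| Gate | Before | At the end | Check at the stop |
|---|---|---|---|
| Right (coping side) | about 0.034 m | 0.085 m, fully open | held 22 N without moving |
| Left | about 0.045 m | about 0.000 m, shut | held 20 N without moving |

The arm partly hid the left lip in the last picture, so that reading rests on only 9 depth pixels. It agrees with the fingertip position at the stop.

**Clearance:** the arm finished about 0.29 m up with contact force near zero. Nothing was gripped. While hooking the right lip I saw about 8 N of upward force. I raised the tool 7 mm, and it fell to 2 N.

**Other things on the bench:** the coping, crate, bottle, claw chisel, point chisel and hammer show no movement between the first and last top views. The arm hid the tin and most of the brush in the last view, so I did not check them after the left push. They were undisturbed in the picture taken just before it.

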